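Put the instrument battery on its charging shoe

ROBOT

A 6-joint arm with a two-finger parallel gripper is mounted at the origin on the work surface. World frame = base frame: x ahead of the robot, y to its left, z up, the work surface at z = 0. Lengths are in m, angles in degrees, forces in N, time in s.
With the tool pointing down it reaches from about 0.35 to 0.875 m from the base axis. Payload 4.2 kg.
Tool frame: the origin (TCP) lies on the centre line of the jaws, within the pads' length; the fingertips stand tip_reach ahead of it and the grasp point (between the pads) is the TCP (tip_reach is the distance from the TCP to the fingertips, in m); z points along the fingers, y is the line along which they close (so a half turn about z gives the same grasp; the last joint's range is limited). The gripper opens to 87 mm and grips with 3 to 60 N. Pads are 19 mm wide; open, the fingers measure 117 mm over their backs; the gripper's body (75 mm by 190 mm) begins 51 mm behind the grasp point.
Start: joints at [82.999, 22.042, 0.453, 0, -68.411, -14.817], TCP at [0.232, 0.58, 0.242] pointing down, gripper open.
Joint ranges: [-179.83, 179.83], [-69.29, 118.12], [-61.27, 80.66], [-181.25, 117.63], [-171.15, -9.14], [-177.46, 177.46]. Speed limits (degrees/s): [159.86, 159.86, 180, 180, 180, 180].

INTERFACE

Orientations are given as a 3x3 rotation matrix whose columns are the frame's x, y, z axes.
In Python, from station import sense, capture, finish_job, tip_reach gives the robot as it stands.
- The arm moves only by the tool arm_command, never from a script. Its argument "deltas" is a list of rows, each a list of 7 numbers: the turn, a rotation vector about the tool's x, y, z in rad, then the shift along the tool's x, y, z in cm, then the closure, from -1 (fully open) to 1 (shut), so that 0 is half open. In form: [[rx, ry, rz, dx, dy, dz, hand], ...]. A call has 1 to 8 rows; each row is the pose to reach, as a shift and turn from the pose commanded when the call began, along the tool's axes at that moment; what a row does not reach only later rows make up. A row lasts 1/12 s, in which the tool goes at most 41.7 mm and 7.16 degrees, less where a joint would pass 70% of its speed; a pose out of reach is approached as far as the arm can. A call with a gripper value outside its range is refused whole. The fingers move at their own pace and stop on an object; the grip force is fixed at half the most. Time passes only in rows, so rows that repeat a pose let the fingers close. It gives the time, the measured TCP pose, the force, the opening and the grip force at its end, in the units of the state.
- sense(): the state, without advancing time (a new reading comes with each control period).
- capture(name): name is "scene" or "top" or "wrist"; returns a dict with "pixels" (420x560x3 uint8, blue, green, red), "fovy" (degrees; the focal length in pixels is half the picture's height over the tangent of half this angle, whatever the lens; pixels are square), "cx", "cy" (the principal point, pixels), "rvec" (rotation vector, rad) and "tvec" (3), from world to camera coordinates, as OpenCV has them. Camera axes: x right, y down, z forward; pixel columns grow to the right and rows downward; lengths in m; the calibration is good to about 2 mm. A picture is of the moment at which its call begins. There is no depth.
- finish_job(): hands the job in; it is judged then, once.
The state is a dict: "time_s": time; "joints": joint angles; "joint_velocities": joint speeds; "effort": joint torques, N m; "tcp_pos": TCP position; "ee_rot": TCP orientation; "wrist_force": force on the tool from outside, world axes, zero at the start; "moment": the same for the moment, N m; "gripper_width": opening from 0.0 (shut) to 1.0 (fully open); "gripper_force": force on a finger pad.
Only numpy, scipy, OpenCV 4.12 (cv2) and the standard library are available. Lean on these libraries where they do the work, as an engineer would, in place of code of your own. Each camera call takes 0.05 s, during which the arm holds its last target. There are 200 camera calls.

TASK

Put the larger battery pack, the one with the wide flat foot, on charge: set it on the open front end of the charging shoe and slide it in under the two rails, past the sprung catches, until it is fully home against the end stop. Let go of it there, and leave the smaller spare pack where it lies.

Things in the scene. Friction and masses are not known exactly. Their poses are not given: they have to be found in the camera images.
- battery: Larger dark plastic battery pack, 0.3 kg, upright, loose. Flat foot 66 (x) x 64 (y) x 6 mm thick; on it a block 60 (x) x 46 (y) mm, 60 mm overall height. Origin: centre of the underside, z up. It slides along its own x and is the same both ways round. Grip the block across the 46 mm with the fingertips at least 18 mm above the underside, so that they clear the rails.
- shoe: Fixed grey charging shoe. Origin: on the table, on its centre line; z up, +x is the way in (turned up to 25 deg from the robot's +x). Slab 110 mm wide, x -90 to 140 mm, top = sliding floor, 12 mm above the table. Open front x -90 to -36 mm: set the pack down with its origin at x = -70. Guides 12 mm high narrow from y +-50 (x = -36) to +-38 mm (x = -8). Hump 16 mm above the floor at x 107 to 137.
- shoe_home (a point): Where the pack's origin (underside centre) is when home: on the shoe's floor, shoe x = 47, y = 0, z = 12 mm; same axes. Rails at shoe x 14 to 80: walls at y +-34.5, lips in to y +-27, 10 to 14 mm above the floor; the foot goes under. End stop at x = 80, 14 mm high. Sprung steel rollers at x = 6 reach in to y +-28.5; the foot parts them (a push of 10 N or less) and they snap in behind it.
- spare: The smaller dark plastic battery pack, for another instrument, to be left alone: foot 46 x 50 x 6 mm, overall height 36 mm. Origin: centre of the underside. The two packs may lie in either place, beside the shoe on the robot's right.
Not all that is in view belongs to the job. What is shaped like the battery but orange or purple is not meant.

How it is judged (in metres and radians):
At the end, for the whole second after the job is handed in: The larger pack is at rest in the shoe with its foot under the lips, within 4 mm of the end-stop position along the rails, within 6 mm of the centre line, between 4 mm below and 5 mm above its seated height, within 10 degrees of the rails and within 7 degrees of upright (x of battery in the frame of shoe between 0.043 and 0.051 m and y of battery in the frame of shoe between -0.006 and 0.006 m and z of battery in the frame of shoe between 0.008 and 0.017 m and angle between the x axis of battery and the x axis of shoe, either way round below 0.17 rad and angle between battery's own z axis and vertical below 0.12 rad and linear speed of battery below 0.02 m/s); the robot touches nothing.
It fails at once if the smaller spare pack is pushed or carried more than 30 mm away (distance of spare from where it was at the start of the episode above 0.03 m).
It also fails if it takes over 35 s, if anything falls off the work surface, if the arm or the gripper's body presses on something with over 40 N, if the wrist force passes 120 N, or if a joint passes its speed limit or range.

## Working session

There is one attempt and no reset: what is moved stays moved. The work goes in short steps, Python scripts to look and compute and a tool call to move; the robot and the scene stay as the last step left them, time stands still between calls to the robot, and variables do not carry over. Pictures are saved under pics/ and viewed, at most 10 in all, crops included, and the job is handed in when it is done.

Besides the shell and the picture viewer there is one more tool, called after "Request:" by a JSON object that holds its "method" and its "body", one argument or row to a line. arm_command: Moves the arm, as the interface text tells. Its arguments: {"type":"object","properties":{"deltas":{"type":"array"}},"required":["deltas"]}

```bash
mkdir -p pics; ls; cat > h.py <<'E'
import numpy as np, cv2
from station import sense, capture, finish_job, tip_reach
def K(c):
    f=c["pixels"].shape[0]/2/np.tan(np.radians(c["fovy"])/2)
    return np.array([[f,0,c["cx"]],[0,f,c["cy"]],[0,0,1]])
def ray(c,uv,z):
    R=cv2.Rodrigues(np.array(c["rvec"],float))[0]; t=np.array(c["tvec"],float).ravel()
    o=-R.T@t; d=R.T@np.linalg.inv(K(c))@[uv[0],uv[1],1]
    return o+d*(z-o[2])/d[2]
def proj(c,P):
    return cv2.projectPoints(np.array(P,float).reshape(-1,1,3),np.array(c["rvec"],float),np.array(c["tvec"],float),K(c),None)[0].reshape(-1,2)
E
python3 - <<'E'
from h import *
import pickle
s=sense();print(s,tip_reach)
cs={}
for n in("top","scene"):
    c=capture(n);cs[n]=c;cv2.imwrite(f"pics/{n}0.png",cv2.resize(c["pixels"],(784,588)));print(n,c["fovy"],c["cx"],c["cy"],c["rvec"],c["tvec"])
pickle.dump(cs,open("c0.pkl","wb"))
E
```

```text
pics
{'time_s': 0.0, 'joints': array([ 8.29997908e+01,  2.20914375e+01,  3.80986699e-01, -2.86737898e-02,
       -6.84110912e+01, -1.48163444e+01]), 'joint_velocities': array([-0.07385072,  0.03951608, -0.01038782,  0.02328563, -0.03985234,
       -0.04002199]), 'effort': array([ 7.68640984e-05, -3.90670681e+01,  1.87405014e+01,  4.21979919e+00,
        1.09639275e-02, -1.93924525e-04]), 'tcp_pos': array([0.23204965, 0.57973208, 0.24046149]), 'ee_rot': array([[ 9.28309896e-01, -3.71806693e-01, -7.20400087e-04],
       [-3.71807380e-01, -9.28307640e-01, -2.04873849e-03],
       [ 9.29817793e-05,  2.16971428e-03, -9.99997642e-01]]), 'wrist_force': array([ 0.0316747 , -0.13729076,  0.00027528]), 'moment': array([-0.03716581, -0.00776919,  0.01299626]), 'gripper_force': 0.0, 'gripper_width': 0.9993885846023199} 0.019
top 43.65037907236127 289.09668199833783 216.65790211812728 [ 2.15364363 -2.10155215  0.22414161] [-0.11628645  0.45488155  1.07318057]
scene 49.41133353555945 276.24756631184545 222.04344377151165 [ 1.12897923  2.42021815 -0.96541506] [ 0.37808662 -0.15239225  1.194459  ]
```

View pics/top0.png

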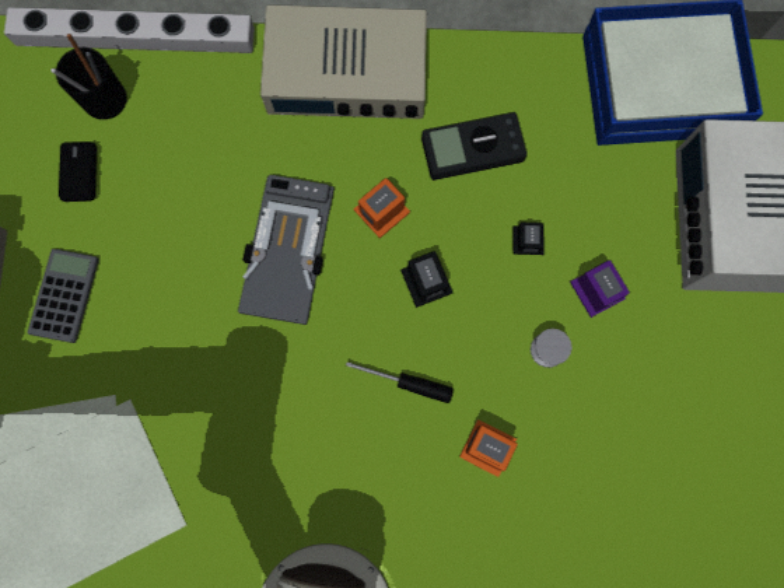

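View pics/scene0.png

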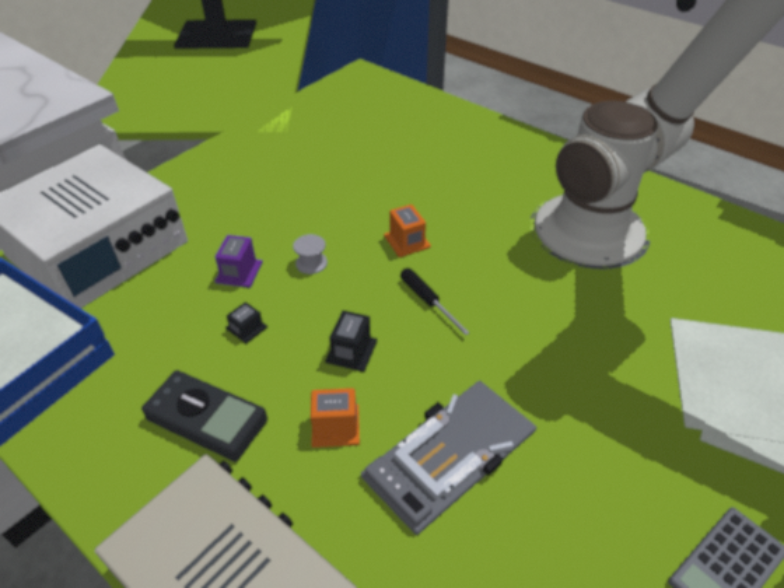

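The top view covers the whole bench. Things that could be taken for the pack:
- large dark pack at (428,277)
- small dark pack (spare) at (528,238)
- orange packs at (382,207) and (490,446)
- purple pack at (600,287)
- black mouse-like object at (78,171)

By the description I choose (428,277). The shoe is at (287,250), with its open end at the bottom. I'll check the choice in one crop.

```bash
python3 - <<'E'
from h import *
import pickle
c=pickle.load(open("c0.pkl","rb"))["top"]
cv2.imwrite("pics/crop1.png",cv2.resize(c["pixels"][115:240,165:330],None,fx=4.8,fy=4.8,interpolation=cv2.INTER_CUBIC))
E
```

```text
(no output)
```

View pics/crop1.png

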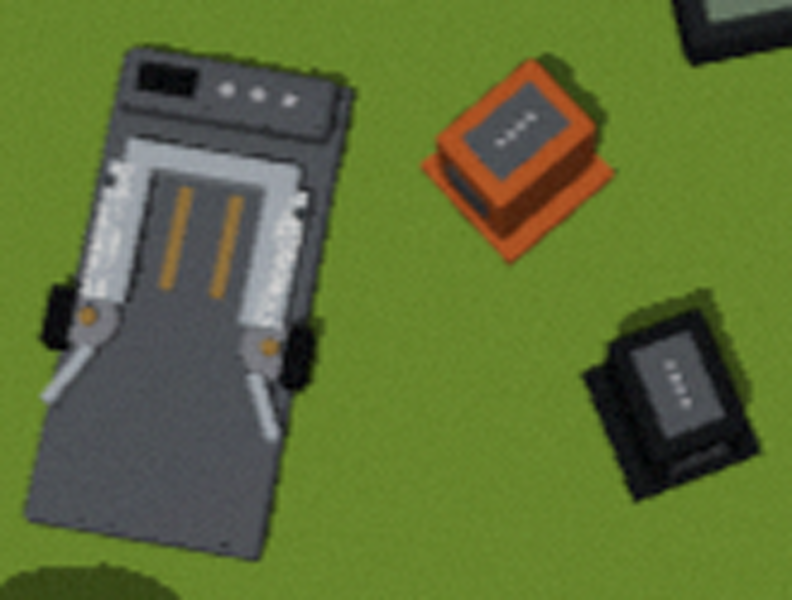

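The crop shows the dark pack with its wide foot: foot corners at (587,375), (637,500), (760,452), top-face corners at (610,345), (695,310). The shoe slab corners are (27,520), (262,558), (352,90), (132,48). Now I'll work out the poses.

```bash
python3 - <<'E'
from h import *
import pickle
c=pickle.load(open("c0.pkl","rb"))["top"]
g=lambda u,v,z: ray(c,(165+(u-1.9)/4.8,115+(v-1.9)/4.8),z)[:2]
FL,FR,BR,BL=[g(*p,.012) for p in((27,520),(262,558),(352,90),(132,48))]
ax=(BL+BR-FL-FR)/2; print("len",np.linalg.norm(ax),"w",np.linalg.norm(FL-FR),np.linalg.norm(BL-BR))
yaw=np.arctan2(ax[1],ax[0]);u=ax/np.linalg.norm(ax)
ctr=(FL+FR+BL+BR)/4; o=ctr-u*.025
print("shoe o",o,"yaw",np.degrees(yaw),"home",o+.047*u,"front",o-.07*u)
a,b,d=[g(*p,.006) for p in((587,375),(637,500),(760,452))]
print("foot",np.linalg.norm(a-b),np.linalg.norm(b-d),"ctr",(a+d)/2)
x=a-b;print("yaw batt",np.degrees(np.arctan2(x[1],x[0])))
t1,t2=g(610,345,.06),g(695,310,.06);print("top ctr est",(t1+t2)/2-.03*x/np.linalg.norm(x),np.linalg.norm(t1-t2))
s=sense();R=s["ee_rot"];print("tool x yaw",np.degrees(np.arctan2(R[1,0],R[0,0])))
E
```

```text
len 0.228386426036508 w 0.10838386288366833 0.10599836542965162
shoe o [0.52414832 0.08683254] yaw -8.30775569658881 home [0.57065511 0.08004151] front [0.45488288 0.09694686]
foot 0.06333101602133978 0.06132244346007438 ctr [ 0.50222574 -0.13995637]
yaw batt 22.634206813876713
top ctr est [ 0.50107989 -0.13919976] 0.04116784485201408
tool x yaw -21.829212330402097
```

```bash
cat >> h.py <<'E'
def to(p,yaw):
    s=sense();R=s["ee_rot"];d=R.T@(np.array(p)-s["tcp_pos"])*100
    y=np.arctan2(R[1,0],R[0,0]);w=(y-np.radians(yaw)+np.pi)%(2*np.pi)-np.pi
    print("rz %.4f"%w,"shift cm",d.round(2),"tilt",R[:2,2].round(4),"t %.2f"%s["time_s"],"F",np.round(s["wrist_force"],1))
E
python3 -c "
from h import *
to([.50,-.14,.2],22.6)"
```

```text
rz -0.7754 shift cm [51.63 56.84  4.18] tilt [-0.0007 -0.0019] t 0.10 F [-0.3  0.4  0.6]
```

Request:
{"method": "arm_command", "body": {
  "deltas": [
    [0,0,-0.775,51.6,56.8,4,-1],
    [0,0,-0.775,51.6,56.8,4,-1],
    [0,0,-0.775,51.6,56.8,4,-1],
    [0,0,-0.775,51.6,56.8,4,-1],
    [0,0,-0.775,51.6,56.8,4,-1],
    [0,0,-0.775,51.6,56.8,4,-1],
    [0,0,-0.775,51.6,56.8,4,-1],
    [0,0,-0.775,51.6,56.8,4,-1]
  ]
}}

```text
time_s: 0.77
tcp_pos: [0.3483, 0.2667, 0.224]
ee_rot: [[0.923, 0.386, -0.0], [0.386, -0.923, -0.0], [-0.0, 0.0, -1.0]]
wrist_force: [1.6, 0.2, -0.2]
gripper_width: 1.002
gripper_force: 0.0
```

```bash
python3 -c "
from h import *
to([.50,-.14,.2],22.6)"
```

```text
rz 0.0015 shift cm [-1.68 43.37  2.4 ] tilt [-0.0002 -0.0002] t 0.77 F [ 1.6  0.2 -0.2]
```

Request:
{"method": "arm_command", "body": {
  "deltas": [
    [0,0,0,-1.7,43.3,2.4,-1],
    [0,0,0,-1.7,43.3,2.4,-1],
    [0,0,0,-1.7,43.3,2.4,-1],
    [0,0,0,-1.7,43.3,2.4,-1],
    [0,0,0,-1.7,43.3,2.4,-1],
    [0,0,0,-1.7,43.3,2.4,-1],
    [0,0,0,-1.7,43.3,2.4,-1],
    [0,0,0,-1.7,43.3,2.4,-1]
  ]
}}

```text
time_s: 1.43
tcp_pos: [0.464, -0.0454, 0.2056]
ee_rot: [[0.923, 0.384, -0.0], [0.384, -0.923, 0.0], [0.0, -0.0, -1.0]]
wrist_force: [1.2, 0.8, -0.8]
gripper_width: 1.001
gripper_force: 0.0
```

```bash
python3 -c "
from h import *
to([.50,-.14,.2],22.6)"
```

```text
rz -0.0002 shift cm [-0.31 10.12  0.56] tilt [-0.      0.0002] t 1.43 F [ 1.2  0.8 -0.8]
```

Request:
{"method": "arm_command", "body": {
  "deltas": [
    [0,0,0,-0.3,9,0.5,-1],
    [0,0,0,-0.3,9,0.5,-1],
    [0,0,0,-0.3,9,0.5,-1],
    [0,0,0,-0.3,9,0.5,-1],
    [0,0,0,-0.3,9,0.5,-1]
  ]
}}

```text
time_s: 1.85
tcp_pos: [0.4952, -0.1278, 0.2001]
ee_rot: [[0.924, 0.383, -0.002], [0.383, -0.924, 0.0], [-0.001, -0.001, -1.0]]
wrist_force: [0.0, 0.2, 0.3]
gripper_width: 1.002
gripper_force: 0.0
```

```bash
python3 -c "
from h import *
import pickle
to([.50,-.14,.2],22.6)
c=capture('wrist');pickle.dump(c,open('w1.pkl','wb'))
cv2.imwrite('pics/w1.png',cv2.resize(c['pixels'],(784,588)));
print(proj(c,[[.5,-.14,.06],[.5,-.14,0]])*1.4)
"
```

```text
rz -0.0018 shift cm [-0.03  1.31  0.01] tilt [-0.0016  0.0003] t 1.85 F [0.  0.2 0.3]
[[420.58327695 287.94856275]
 [417.04818336 268.22820713]]
```

View pics/w1.png

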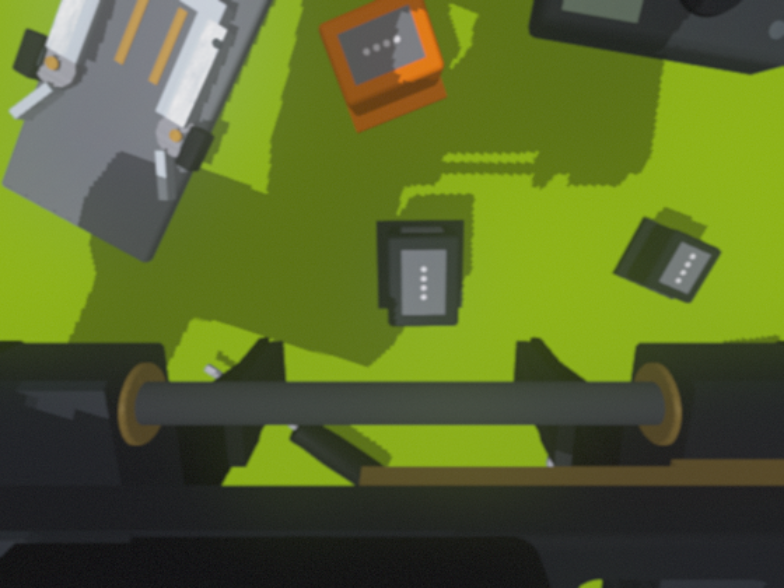

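The wrist view shows the pack label centred at about (423,282), with the far foot edge at (377,221)–(464,221). It lines up with the tool axes, and the jaws are just behind it.

```bash
python3 -c "
from h import *
import pickle
c=pickle.load(open('w1.pkl','rb'))
g=lambda u,v,z: ray(c,(u/1.4,v/1.4),z)[:2]
P=[g(*p,.06) for p in((401,250),(446,249),(446,315),(401,315))]
print('label',np.mean(P,0)); x=P[0]-P[3];print(np.degrees(np.arctan2(x[1],x[0])))
a,b=g(377,221,.006),g(464,221,.006);e=a-b;L=np.linalg.norm(e);e/=L;print(L,np.degrees(np.arctan2(e[1],e[0]))-90,'ctr',(a+b)/2-.033*np.array([e[1],-e[0]]))
a,b=g(390,238,.06),g(462,238,.06);print('top',(a+b)/2-.03*np.array([e[1],-e[0]]),np.linalg.norm(a-b))
to([.502,-.14,.11],22.6)
"
```

```text
label [ 0.50372585 -0.14039399]
22.587009677458497
0.06290137571628156 22.529019750172807 ctr [ 0.50360626 -0.14056705]
top [ 0.50258799 -0.14210243] 0.044104871409199047
rz -0.0003 shift cm [0.14 1.46 9.04] tilt [-0.001   0.0003] t 1.90 F [-0.8  0.7  0.2]
```

Request:
{"method": "arm_command", "body": {
  "deltas": [
    [0,0,0,0.25,1.5,3,-1],
    [0,0,0,0.25,1.5,6,-1],
    [0,0,0,0.25,1.5,9,-1],
    [0,0,0,0.25,1.5,9,-1],
    [0,0,0,0.25,1.5,9,-1]
  ]
}}

```text
time_s: 2.32
tcp_pos: [0.503, -0.1392, 0.1104]
ee_rot: [[0.922, 0.386, -0.003], [0.386, -0.922, -0.0], [-0.003, -0.001, -1.0]]
wrist_force: [-0.3, 0.2, 0.6]
gripper_width: 1.003
gripper_force: 0.0
```

```bash
python3 -c "
from h import *
to([.5035,-.1405,.042],22.6)"
```

```text
rz 0.0024 shift cm [0.02 0.14 6.84] tilt [-0.0032 -0.0004] t 2.32 F [-0.3  0.2  0.6]
```

Request:
{"method": "arm_command", "body": {
  "deltas": [
    [0,0,0,0,0.1,2,-1],
    [0,0,0,0,0.1,4.5,-1],
    [0,0,0,0,0.1,6.8,-1],
    [0,0,0,0,0.1,6.8,-1],
    [0,0,0,0,0.1,6.8,-1],
    [0,0,0,0,0.1,6.8,1],
    [0,0,0,0,0.1,6.8,1],
    [0,0,0,0,0.1,6.8,1]
  ]
}}

```text
time_s: 2.98
tcp_pos: [0.5055, -0.1412, 0.0447]
ee_rot: [[0.923, 0.385, 0.004], [0.385, -0.923, -0.0], [0.004, 0.002, -1.0]]
wrist_force: [0.2, 0.5, 0.8]
gripper_width: 0.853
gripper_force: 0.0
```

Request:
{"method": "arm_command", "body": {
  "deltas": [
    [0,0,0,0,0,0,1],
    [0,0,0,0,0,0,1],
    [0,0,0,0,0,0,1],
    [0,0,0,0,0,0,1],
    [0,0,0,0,0,0,1],
    [0,0,0,0,0,0,1]
  ]
}}

```text
time_s: 3.48
tcp_pos: [0.5041, -0.1412, 0.0429]
ee_rot: [[0.923, 0.384, -0.0], [0.384, -0.923, 0.0], [-0.0, -0.0, -1.0]]
wrist_force: [0.8, 1.1, 2.7]
gripper_width: 0.52
gripper_force: 30.0
```

Request:
{"method": "arm_command", "body": {
  "deltas": [
    [0,0,0,0,0,-3,1],
    [0,0,0,0,0,-6,1],
    [0,0,0,0,0,-9,1],
    [0,0,0,0,0,-9,1],
    [0,0,0,0,0,-9,1]
  ]
}}

```text
time_s: 3.9
tcp_pos: [0.5046, -0.1412, 0.1336]
ee_rot: [[0.924, 0.384, 0.003], [0.384, -0.924, 0.001], [0.003, 0.0, -1.0]]
wrist_force: [-0.3, 0.1, -3.7]
gripper_width: 0.525
gripper_force: 30.0
```

```bash
python3 -c "
from h import *
to([.455,.097,.13],-8.3)"
```

```text
rz 0.5385 shift cm [  4.56 -23.9    0.37] tilt [0.0027 0.0006] t 3.90 F [-0.3  0.1 -3.7]
```

Request:
{"method": "arm_command", "body": {
  "deltas": [
    [0,0,0.1,0.7,-4,0,1],
    [0,0,0.2,1.4,-8,0,1],
    [0,0,0.3,2.1,-12,0,1],
    [0,0,0.4,2.8,-16,0,1],
    [0,0,0.5,3.6,-20,0,1],
    [0,0,0.538,4.4,-23,0,1],
    [0,0,0.538,4.6,-23.9,0.2,1],
    [0,0,0.538,4.6,-23.9,0.2,1]
  ]
}}

```text
time_s: 4.57
tcp_pos: [0.4532, 0.0987, 0.1287]
ee_rot: [[0.99, -0.139, -0.004], [-0.139, -0.99, -0.002], [-0.004, 0.002, -1.0]]
wrist_force: [-0.5, -0.7, -2.6]
gripper_width: 0.526
gripper_force: 30.0
```

Request:
{"method": "arm_command", "body": {
  "deltas": [
    [0,0,0,0,0,0,1],
    [0,0,0,0,0,0,1],
    [0,0,0,0,0,0,1]
  ]
}}

```text
time_s: 4.82
tcp_pos: [0.4545, 0.0957, 0.1301]
ee_rot: [[0.989, -0.145, -0.002], [-0.145, -0.989, -0.001], [-0.002, 0.001, -1.0]]
wrist_force: [-0.6, 0.4, -3.2]
gripper_width: 0.526
gripper_force: 30.0
```

```bash
python3 -c "
from h import *
import pickle
to([.455,.097,.13],-8.3)
c=capture('wrist');pickle.dump(c,open('w2.pkl','wb'))
cv2.imwrite('pics/w2.png',cv2.resize(c['pixels'],(784,588)));
"
```

```text
rz -0.0008 shift cm [ 0.03 -0.14  0.  ] tilt [-0.0018 -0.001 ] t 4.82 F [-0.6  0.4 -3.2]
```

View pics/w2.png

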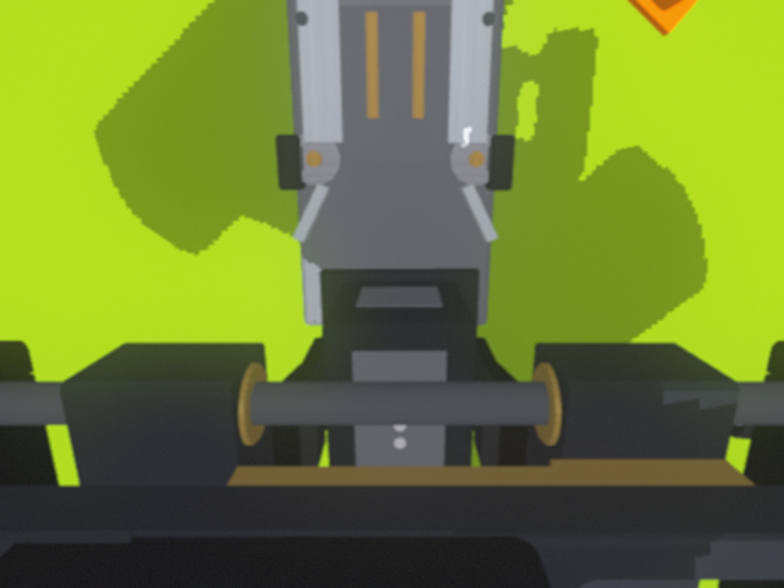

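The wrist view shows the pack held over the open front: foot front edge (321,268)–(479,268). The rail lips' inner front corners are at (341,142) and (449,142), and the contact strips run along u=372 and u=419 from v=12 to 118.

```bash
python3 -c "
from h import *
import pickle
c=pickle.load(open('w2.pkl','rb'))
g=lambda u,v,z: ray(c,(u/1.4,v/1.4),z)[:2]
a,b=g(341,142,.026),g(449,142,.026);m=(a+b)/2
print('lips',np.linalg.norm(a-b))
n=(g(366,12,.012)+g(425,12,.012))/2;k=(g(366,118,.012)+g(425,118,.012))/2
d=n-k;print('strip yaw',np.degrees(np.arctan2(d[1],d[0])))
e=a-b;print('lip yaw',np.degrees(np.arctan2(-e[0],e[1])))
f1,f2=g(321,268,.093),g(479,268,.093);e=f1-f2;print('foot',np.linalg.norm(e),'yaw',np.degrees(np.arctan2(-e[0],e[1])))
yaw=np.radians(-8.3);u=np.array([np.cos(yaw),np.sin(yaw)]);v=np.array([-u[1],u[0]])
o=m-.014*u
for nm,p in(('lips',m),('strip far',n),('strip near',k),('rollers',(g(314,159,.026)+g(476,159,.026))/2),('top est o',np.array([.5241,.0868]))):print(nm,(p-o)@u*1e3,(p-o)@v*1e3)
fc=(f1+f2)/2-.033*u;s=sense();print('o',o,'pack ctr in shoe',(fc-o)@u*1e3,(fc-o)@v*1e3,'tcp',(s['tcp_pos'][:2]-o)@u*1e3,(s['tcp_pos'][:2]-o)@v*1e3)
to(np.r_[o-.07*u,.13],-8.3)
"
```

```text
lips 0.05468542986561504
strip yaw -8.428013017004911
lip yaw -8.302883189643014
foot 0.06243285265808326 yaw -8.330031005064615
lips 13.999999999999979 -8.673617379884035e-16
strip far 76.56337380793474 -0.30662003206534916
strip near 26.81523336938702 -0.19547013239009076
rollers 5.740100979714543 0.013803156441331193
top est o -0.8685115512460944 -1.2222573427032517
o [0.52513586 0.08788408] pack ctr in shoe -69.96894026890199 -2.316908855437598 tcp -70.84270638100999 -2.4109346742585354
rz -0.0010 shift cm [ 0.08 -0.24  0.03] tilt [-0.0013 -0.0007] t 4.87 F [ 0.7  0.2 -3. ]
```

Request:
{"method": "arm_command", "body": {
  "deltas": [
    [0,0,0,0,-0.23,2,1],
    [0,0,0,0,-0.23,4,1],
    [0,0,0,0,-0.23,6,1],
    [0,0,0,0,-0.23,7,1],
    [0,0,0,0,-0.23,7.4,1],
    [0,0,0,0,-0.23,7.4,1],
    [0,0,0,0,-0.23,7.4,1]
  ]
}}

```text
time_s: 5.45
tcp_pos: [0.4559, 0.0991, 0.0573]
ee_rot: [[0.99, -0.144, 0.001], [-0.144, -0.99, 0.0], [0.001, -0.001, -1.0]]
wrist_force: [-0.1, -0.3, -3.6]
gripper_width: 0.527
gripper_force: 30.0
```

```bash
cat >> h.py <<'E'
def inshoe():
    s=sense();o=np.array([.52514,.08788]);y=np.radians(-8.35);u=np.array([np.cos(y),np.sin(y)]);d=s["tcp_pos"][:2]-o
    print("shoe x,y mm",(d@u*1e3).round(2),((-u[1]*d[0]+u[0]*d[1])*1e3).round(2))
    to(np.r_[o+.047*u,.0555],-8.35)
E
python3 -c "
from h import *
inshoe()"
```

```text
shoe x,y mm -70.09 1.04
rz 0.0013 shift cm [11.71  0.12  0.19] tilt [0.0011 0.0004] t 5.45 F [-0.1 -0.3 -3.6]
```

Request:
{"method": "arm_command", "body": {
  "deltas": [
    [0,0,0,0.6,0.1,0.15,1],
    [0,0,0,1.4,0.1,0.15,1],
    [0,0,0,2.2,0.1,0.15,1],
    [0,0,0,3,0.1,0.15,1],
    [0,0,0,3.6,0.1,0.15,1],
    [0,0,0,4,0.1,0.15,1],
    [0,0,0,4,0.1,0.15,1],
    [0,0,0,4,0.1,0.15,1]
  ]
}}

```text
time_s: 6.12
tcp_pos: [0.4947, 0.0924, 0.0553]
ee_rot: [[0.99, -0.144, -0.0], [-0.144, -0.99, -0.0], [-0.0, 0.0, -1.0]]
wrist_force: [-1.5, -0.2, -0.4]
gripper_width: 0.527
gripper_force: 30.0
```

```bash
python3 -c "
from h import *
inshoe()
c=capture('wrist')
cv2.imwrite('pics/w3.png',cv2.resize(c['pixels'],(784,588)))"
```

```text
shoe x,y mm -30.82 0.06
rz 0.0015 shift cm [ 7.78  0.02 -0.02] tilt [-0.0004 -0.0001] t 6.12 F [-1.5 -0.2 -0.4]
```

View pics/w3.png

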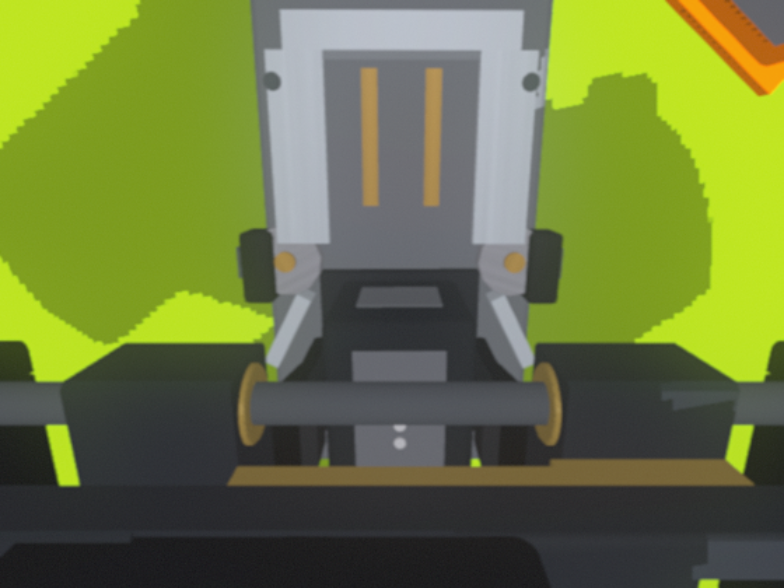

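The foot (321–479, centre 400) sits centred between the rollers (285 and 515, centre 400). I'll push it in.

Request:
{"method": "arm_command", "body": {
  "deltas": [
    [0,0,0,0.7,0,0,1],
    [0,0,0,1.4,0,0,1],
    [0,0,0,2.1,0,0,1],
    [0,0,0,2.8,0,0,1],
    [0,0,0,3.5,0,0,1],
    [0,0,0,4.2,0,0,1],
    [0,0,0,5,0,0,1],
    [0,0,0,5,0,0,1]
  ]
}}

```text
time_s: 6.83
tcp_pos: [0.5464, 0.0855, 0.0553]
ee_rot: [[0.99, -0.144, 0.002], [-0.144, -0.99, 0.0], [0.002, -0.001, -1.0]]
wrist_force: [1.2, -1.9, -2.1]
gripper_width: 0.53
gripper_force: 30.0
```

```bash
python3 -c "
from h import *
inshoe()"
```

```text
shoe x,y mm 21.37 0.68
rz 0.0016 shift cm [ 2.56  0.07 -0.01] tilt [0.0022 0.0005] t 6.83 F [ 1.2 -1.9 -2.1]
```

Request:
{"method": "arm_command", "body": {
  "deltas": [
    [0,0,0,0.6,0.05,0,1],
    [0,0,0,1.2,0.05,0,1],
    [0,0,0,1.8,0.05,0,1],
    [0,0,0,2.3,0.05,0,1],
    [0,0,0,2.6,0.05,0,1],
    [0,0,0,2.7,0.05,0,1],
    [0,0,0,2.8,0.05,0,1],
    [0,0,0,2.8,0.05,0,1]
  ]
}}

```text
time_s: 7.5
tcp_pos: [0.5721, 0.081, 0.0554]
ee_rot: [[0.99, -0.143, 0.001], [-0.143, -0.99, 0.0], [0.001, -0.0, -1.0]]
wrist_force: [1.3, 0.8, -3.6]
gripper_width: 0.526
gripper_force: 30.0
```

```bash
python3 -c "
from h import *
inshoe()
c=capture('wrist')
cv2.imwrite('pics/w4.png',cv2.resize(c['pixels'],(784,588)))"
```

```text
shoe x,y mm 47.41 0.04
rz 0.0018 shift cm [-0.04  0.   -0.01] tilt [0.0005 0.0003] t 7.50 F [ 1.3  0.8 -3.6]
```

View pics/w4.png

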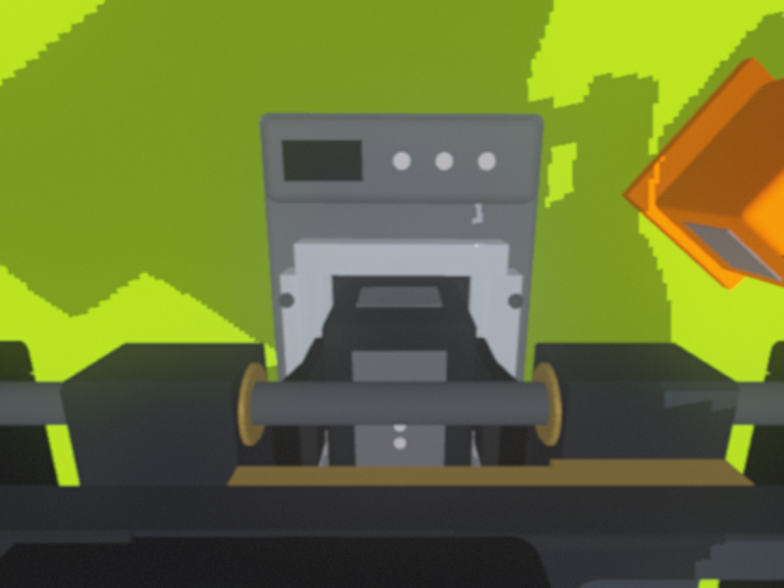

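The foot is under the lips and up to the end-stop bar (v≈276), but there is no stop reaction force yet. I'll press a few mm further to feel the stop.

Request:
{"method": "arm_command", "body": {
  "deltas": [
    [0,0,0,0.1,0,0,1],
    [0,0,0,0.2,0,0,1],
    [0,0,0,0.3,0,0,1],
    [0,0,0,0.3,0,0,1]
  ]
}}

```text
time_s: 7.88
tcp_pos: [0.5724, 0.0807, 0.0552]
ee_rot: [[0.99, -0.144, -0.005], [-0.144, -0.99, -0.0], [-0.005, 0.001, -1.0]]
wrist_force: [-5.7, 3.7, 1.7]
gripper_width: 0.529
gripper_force: 30.0
```

```bash
python3 -c "
from h import *
inshoe()"
```

```text
shoe x,y mm 47.82 -0.22
rz 0.0010 shift cm [-0.08 -0.02 -0.03] tilt [-0.0049 -0.0003] t 7.88 F [-5.7  3.7  1.7]
```

The stop is felt (about 6 N, and the pack has ceased to advance). I'll relax, open and lift.

Request:
{"method": "arm_command", "body": {
  "deltas": [
    [0,0,0,-0.1,0,0,1],
    [0,0,0,-0.1,0,0,-1],
    [0,0,0,-0.1,0,0,-1],
    [0,0,0,-0.1,0,0,-1],
    [0,0,0,-0.1,0,0,-1],
    [0,0,0,-0.1,0,0,-1],
    [0,0,0,-0.1,0,0,-1],
    [0,0,0,-0.1,0,0,-1]
  ]
}}

```text
time_s: 8.55
tcp_pos: [0.5739, 0.0806, 0.0554]
ee_rot: [[0.99, -0.143, 0.0], [-0.143, -0.99, 0.0], [0.0, -0.0, -1.0]]
wrist_force: [-0.4, -0.8, -0.4]
gripper_width: 0.952
gripper_force: 0.0
```

Request:
{"method": "arm_command", "body": {
  "deltas": [
    [0,0,0,0,0,-1,-1],
    [0,0,0,0,0,-3,-1],
    [0,0,0,0,0,-6,-1],
    [0,0,0,0,0,-9,-1],
    [0,0,0,-4,0,-12,-1],
    [0,0,0,-8,0,-14,-1],
    [0,0,0,-8,0,-14,-1],
    [0,0,0,-8,0,-14,-1]
  ]
}}

```text
time_s: 9.22
tcp_pos: [0.4934, 0.0925, 0.1985]
ee_rot: [[0.99, -0.141, 0.005], [-0.141, -0.99, 0.003], [0.004, -0.003, -1.0]]
wrist_force: [-0.9, -0.4, -0.9]
gripper_width: 1.0
gripper_force: 0.0
```

```bash
python3 -c "
from h import *
import pickle
inshoe()
c=capture('wrist');pickle.dump(c,open('w5.pkl','wb'))
o=np.array([.52514,.08788]);y=np.radians(-8.35);u=np.array([np.cos(y),np.sin(y)]);v=np.array([-u[1],u[0]])
im=cv2.resize(c['pixels'],(784,588))
q=[np.r_[o+u*(.047+a*.03)+v*b*.023,.072] for a,b in((1,1),(1,-1),(-1,-1),(-1,1))]
cv2.polylines(im,[(proj(c,q)*1.4).astype(np.int32)],True,(0,0,255),1)
cv2.imwrite('pics/w5.png',im)"
```

```text
shoe x,y mm -32.04 -0.06
rz 0.0038 shift cm [ 7.84  0.07 14.33] tilt [0.0046 0.0025] t 9.22 F [-0.9 -0.4 -0.9]
```

View pics/w5.png

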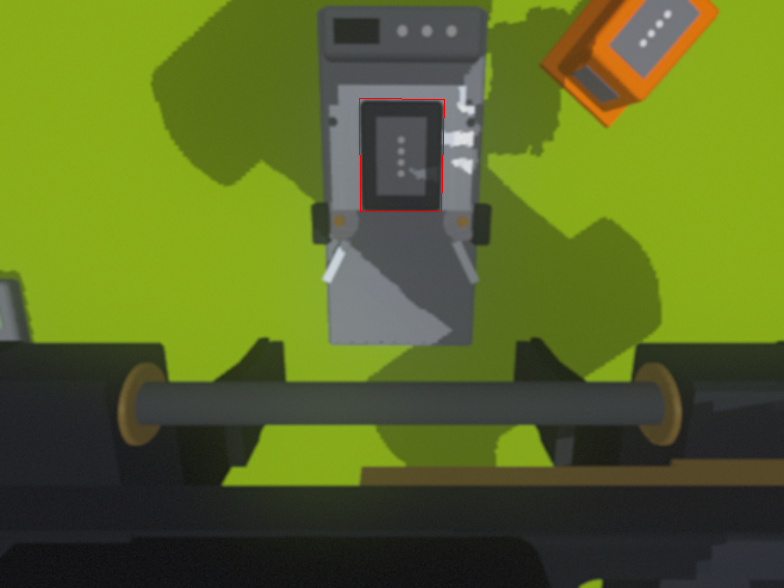

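The pack is seated: its top face (360–443, 100–211) matches the predicted home outline, and the rollers are closed behind it. I'll hand it in.

```bash
python3 -c "
from h import *
print(finish_job())"
```

```text
the job is handed in; nothing more can be done
None
```

The larger pack is fully home in the charging shoe and released, the spare was not touched, and the job is handed in at about 9 s; no verdict came back.

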